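Find the handlebar lamp with the loose battery by feel

TASK

One of the three sealed handlebar lamps lying in the wooden rack has a battery pack that has come loose inside. Lift the lamps out, shake or rock them gently end to end to feel in which one something slides and knocks, and lay that lamp gently and fully home in the empty repair cradle; the two sound lamps must end up fully home in the rack again. Leave the other things on the bench alone.

Things in the scene. Friction and masses are not known exactly. Their poses are not given: they have to be found in the camera images.
- lamp_1: One of three identical dark metal lamps lying across the rack, 152 mm long, 0.34-0.43 kg. Origin on its axis at mid-tube, the balance point; x to the lens. Tube 40 mm across for x = -50 to 50 mm (grip at the middle from above); head 50 mm across to x = 88, tail cap 46 mm to x = -64. In the bad one a 0.16 kg pack slides 34 mm end to end once tipped over 8 degrees, and stays put when level.
- lamp_2: One of three identical dark metal lamps lying across the rack, 152 mm long, 0.34-0.43 kg. Origin on its axis at mid-tube, the balance point; x to the lens. Tube 40 mm across for x = -50 to 50 mm (grip at the middle from above); head 50 mm across to x = 88, tail cap 46 mm to x = -64. In the bad one a 0.16 kg pack slides 34 mm end to end once tipped over 8 degrees, and stays put when level.
- lamp_3: One of three identical dark metal lamps lying across the rack, 152 mm long, 0.34-0.43 kg. Origin on its axis at mid-tube, the balance point; x to the lens. Tube 40 mm across for x = -50 to 50 mm (grip at the middle from above); head 50 mm across to x = 88, tail cap 46 mm to x = -64. In the bad one a 0.16 kg pack slides 34 mm end to end once tipped over 8 degrees, and stays put when level.
- rack: Rack, 92 x 300 x 62 mm (x, y, z). Wooden, fixed: a base 8 mm thick with two rails along its y, each 16 mm thick and centred at x = -38 and 38 mm (60 mm free between them for the fingers). U-shaped saddles 46 mm wide, 32 mm deep, at y = -100, 0 and 100 mm, a lamp in each. Head and tail cap hang outside the rails with 4 mm of end play either way. Origin: centre of the underside.
- rack_place0 (a point): Where the middle of a lamp's axis is when it lies fully home in this rack place (at y = -100 mm of the rack), 50 mm above the bench.
- rack_place1 (a point): Where the middle of a lamp's axis is when it lies fully home in this rack place (at y = 0 mm of the rack), 50 mm above the bench.
- rack_place2 (a point): Where the middle of a lamp's axis is when it lies fully home in this rack place (at y = 100 mm of the rack), 50 mm above the bench.
- repair_cradle: Repair cradle, 92 x 100 x 62 mm, like the rack but with one place, empty, on the other side from the rack (left or right varies). Wooden, fixed: a base 8 mm thick with two rails along its y, each 16 mm thick and centred at x = -38 and 38 mm (60 mm free between them for the fingers). Saddles as in the rack. The lamp lies along its x, either way round. Origin: centre of the underside.
- repair_place (a point): Where the middle of a lamp's axis is when it lies fully home in the repair cradle, 50 mm above the bench.
- pedal: Bystander: flat metal cage pedal, 95 x 84 x 18 mm, lying beyond the work. Origin at its centre, 2 mm below its underside.
- lube_bottle: Bystander: small white bottle with a pointed black cap, 44 mm across, 135 mm tall, upright beyond the work. Origin at the centre of its underside.
- bell: Bystander: brass handlebar bell, 54 mm across, 36 mm tall, beyond the work. Origin at the centre of its underside.

How it is judged:
On the way:
1. the lamp with the loose pack has been lifted clear of the saddles and shaken or rocked so that the pack slides inside it (((height (world z) of lamp_1 above 0.085 m and horizontal distance between loose_pack_c0 and lamp_1 below 0.03 m and distance between loose_pack_c0 and lamp_1 above 0.012 m) or (height (world z) of lamp_2 above 0.085 m and horizontal distance between loose_pack_c0 and lamp_2 below 0.03 m and distance between loose_pack_c0 and lamp_2 above 0.012 m) or (height (world z) of lamp_3 above 0.085 m and horizontal distance between loose_pack_c0 and lamp_3 below 0.03 m and distance between loose_pack_c0 and lamp_3 above 0.012 m))).
At the end, for the whole second after the job is handed in: The lamp with the loose pack lies in the repair cradle and the other two in places of the rack, each released and at rest with its middle within 8 mm horizontally and 3 mm in height of its place, level and in line with the saddles to 4 degrees; the bystanders have not been moved by more than 20 mm (horizontal distance between loose_pack_c0 and repair_place below 0.03 m and height (world z) of lamp_1 between 0.047 and 0.053 m and ((angle between the x axis of lamp_1 and the x axis of rack, either way round below 0.07 rad and (horizontal distance between lamp_1 and rack_place0 below 0.008 m or horizontal distance between lamp_1 and rack_place1 below 0.008 m or horizontal distance between lamp_1 and rack_place2 below 0.008 m)) or (angle between the x axis of lamp_1 and the x axis of repair_cradle, either way round below 0.07 rad and horizontal distance between lamp_1 and repair_place below 0.008 m)) and linear speed of each of lamp_1, lamp_2, lamp_3 below 0.02 m/s and height (world z) of lamp_2 between 0.047 and 0.053 m and ((angle between the x axis of lamp_2 and the x axis of rack, either way round below 0.07 rad and (horizontal distance between lamp_2 and rack_place0 below 0.008 m or horizontal distance between lamp_2 and rack_place1 below 0.008 m or horizontal distance between lamp_2 and rack_place2 below 0.008 m)) or (angle between the x axis of lamp_2 and the x axis of repair_cradle, either way round below 0.07 rad and horizontal distance between lamp_2 and repair_place below 0.008 m)) and height (world z) of lamp_3 between 0.047 and 0.053 m and ((angle between the x axis of lamp_3 and the x axis of rack, either way round below 0.07 rad and (horizontal distance between lamp_3 and rack_place0 below 0.008 m or horizontal distance between lamp_3 and rack_place1 below 0.008 m or horizontal distance between lamp_3 and rack_place2 below 0.008 m)) or (angle between the x axis of lamp_3 and the x axis of repair_cradle, either way round below 0.07 rad and horizontal distance between lamp_3 and repair_place below 0.008 m))); the robot touches nothing.
It fails at once if a lamp was pressed or knocked against the rack or the cradle with more than 50 N (contact force between any of lamp_1, lamp_2, lamp_3 and rack above 50 N or contact force between any of lamp_1, lamp_2, lamp_3 and repair_cradle above 50 N).
It fails at once if a lamp was shaken so hard that the loose pack hit its inside with more than 40 N (contact force between loose_pack_c0 and lamp_1 above 40 N or contact force between loose_pack_c0 and lamp_2 above 40 N or contact force between loose_pack_c0 and lamp_3 above 40 N).
It fails at once if the pedal, bottle or bell was moved by more than 20 mm (distance of any of pedal, lube_bottle, bell from where it was at the start of the episode above 0.02 m).
It also fails if it takes over 72 s, if anything falls off the work surface, if the arm or the gripper's body presses on something with over 40 N, if the wrist force passes 120 N, or if a joint passes its speed limit or range.

ROBOT

A 6-joint arm with a two-finger parallel gripper is mounted at the origin on the work surface. World frame = base frame: x ahead of the robot, y to its left, z up, the work surface at z = 0. Lengths are in m, angles in rad, forces in N, time in s.
With the tool pointing down it reaches from about 0.275 to 0.875 m from the base axis. Payload 12.5 kg.
Tool frame: the origin (TCP) lies at the very end of the fingers, on their centre line; the grasp point (between the pads) lies 19 mm behind it (hold_point_z is the distance from the TCP to the grasp point, in m); z points along the fingers, y is the line along which they close (so a half turn about z gives the same grasp; the last joint's range is limited). The gripper opens to 85 mm and grips with 20 to 120 N. Pads are 22 mm wide; open, the fingers measure 114 mm over their backs; the gripper's body (76 mm by 85 mm) begins 54 mm behind the grasp point. The pads swing forward as they close: fully open they stand 13 mm farther back than shut.
Start: joints at [-1.384, 0.351, 1.652, -0, 1.139, -0.085], TCP at [0.148, -0.53, 0.231] pointing down, gripper open.
Joint ranges: [-2.75, 2.75], [-0.79, 2.1], [0.01, 2.65], [-1.57, 4.71], [0.07, 3.14], [-2.87, 2.87]. Speed limits (rad/s): [2.22, 2.22, 2.79, 3.14, 3.14, 3.14].

INTERFACE

Orientations are given as a unit quaternion [w, x, y, z].
In Python, from cell import * gives the robot as it stands. The module is installed in compiled form; this text tells all that it offers.
- The arm moves only by the tool move_arm, never from a script. Its argument "motion" is one flat list of numbers, 6 for each row, row after row: the shift along the tool's x, y, z in cm, then the turn, a rotation vector about the tool's x, y, z in rad. A call has 1 to 20 rows; each row shifts and turns the commanded pose from where the row before left it, along the tool's axes as they then stand; what a row does not reach is not made up. A row lasts 1/12 s, in which the tool goes at most 41.7 mm and 7.16 degrees, less where a joint would pass 70% of its speed; a pose out of reach is approached as far as the arm can. A call with a gripper value outside its range is refused whole. "jaw" is the finger opening in cm, from 0 to 8.54, set as the call begins (left out, the last holds). The fingers move at their own pace and stop on an object; the grip force is fixed at half the most. Time passes only in rows, so rows that do not move let the fingers close. It gives the time, the measured TCP pose, the force, the opening and the grip force at its end, in the units of the state.
- sense(): the state, without advancing time (a new reading comes with each control period).
- grab_frame(name): name is "scene" or "top" or "wrist"; returns a dict with "frame" (400x640x3 uint8, blue, green, red), "mtx" (3x3 intrinsics, pixels), "k1" (the pictures are not rectified: a ray, as slopes to the right and down, at radius r is drawn at 1 + k1 r^2 times it, then the intrinsics apply), "R" (3x3) and "t" (3): a world point X has camera coordinates R X + t; the wrist camera has in their place "hand_eye" (4x4, takes a point from camera to tool coordinates, whose origin is the TCP and whose axes are the flange's). Camera axes: x right, y down, z forward; pixel columns grow to the right and rows downward; lengths in m; the calibration is good to about 2 mm. A picture is of the moment at which its call begins: read the wrist's pose just before it. There is no depth.
- close_job(): hands the job in; it is judged then, once.
Trained networks look in a picture, given as the dict that the camera call returned (one of the last four; its "shot" number tells which), for a name from the list of things; names that differ only in an ending like _2 or _b are one class to them, and where a whole thing is asked for, a point or a joint stands for the part that bears it (a point fixed in the world has none). Each returns a list of dicts, best first, with "p" (0 to 1); they miss things now and then, are a little off and sometimes report something else, mostly with a low value. They report only what shows in the picture. A call takes as long as a camera call.
- masks_of(picture, name): "pixels" (400x640 bool, what is visible of it).
- tip_of(picture, name): "at" ([x, y, z] in m, in world coordinates, good to about 4 mm: a listed point, or the origin of a listed thing).
The state is a dict: "time_s": time; "joint_pos": joint angles; "dq": joint speeds; "joint_torque": joint torques, N m; "eef_pos": TCP position; "orientation": TCP orientation; "ft_force": force on the tool from outside, world axes, zero at the start; "wrist_torque": the same for the moment, N m; "opening": finger opening in m; "grip_force": force on a finger pad.
Only numpy, scipy, OpenCV 4.12 (cv2) and the standard library are available. Lean on these libraries where they do the work, as an engineer would, in place of code of your own. Each camera call takes 0.05 s, during which the arm holds its last target. There are 200 camera calls.

## Working session

There is one attempt and no reset: what is moved stays moved. The work goes in short steps, Python scripts to look and compute and a tool call to move; the robot and the scene stay as the last step left them, time stands still between calls to the robot, and variables do not carry over. Pictures are saved under pics/ and viewed, at most 10 in all, crops included, and the job is handed in when it is done.

Besides the shell and the picture viewer there is one more tool, called after "Emit:" by a JSON object that holds its "api" and its "payload", one argument or row to a line. move_arm: Moves the arm, as the interface text tells. Its arguments: {"type":"object","properties":{"motion":{"type":"array"},"jaw":{"type":"number"}},"required":["motion"]}

```bash
mkdir -p pics; python3 - <<'E'
from cell import *
import cv2,numpy as np
s=sense();print(s)
for c in("top","scene"):
    g=grab_frame(c);cv2.imwrite(f"pics/{c}0.png",g["frame"])
    if c=="top":print(g["mtx"],g["k1"],g["R"],g["t"])
    for n in("lamp_1","rack","rack_place0","rack_place1","rack_place2","repair_cradle","repair_place","pedal","lube_bottle","bell"):
        r=tip_of(g,n);print(c,n,[(round(d["p"],2),np.round(d["at"],3).tolist()) for d in r[:4]])
E
```

```text
{'time_s': 0.0, 'joint_pos': array([-1.38357313e+00,  3.51221008e-01,  1.65241840e+00, -5.48958995e-06,
        1.13907207e+00, -8.45855611e-02]), 'dq': array([-8.50570003e-04,  5.28806623e-04, -7.64082594e-04,  1.23709175e-03,
       -7.15860233e-05, -1.09192088e-03]), 'joint_torque': array([ 6.61159884e-04, -5.06105304e+01, -2.91407812e+01, -1.04633129e-04,
        4.49603103e-03, -6.29435746e-06]), 'eef_pos': array([ 0.14763201, -0.52948333,  0.23076891]), 'orientation': array([-5.58550435e-04,  9.90778894e-01,  1.35487526e-01, -3.11849299e-05]), 'ft_force': array([-0.15776956,  0.04366392, -0.45357409]), 'wrist_torque': array([-0.02815866, -0.0106422 ,  0.03289175]), 'grip_force': 0.0, 'opening': 0.08517774322810258}
[[374.72611252   0.         320.10437789]
 [  0.         374.72611252 200.10098198]
 [  0.           0.           1.        ]] -0.08252886397162817 [[ 0.02383138 -0.99938095  0.02588014]
 [-0.98759212 -0.02755393 -0.15460461]
 [ 0.155222   -0.02187458 -0.9876374 ]] [-0.00815866  0.61358778  0.89963478]
top lamp_1 [(0.9, [0.47, -0.162, 0.052]), (0.8, [0.49, -0.062, 0.
[... 675 characters left out ...]
0.167, 0.045]), (0.56, [0.456, -0.264, 0.051])]
scene rack [(0.82, [0.474, -0.161, 0.005])]
scene rack_place0 [(0.96, [0.472, -0.158, 0.049]), (0.79, [0.488, -0.061, 0.047]), (0.63, [0.46, -0.26, 0.048])]
scene rack_place1 [(0.96, [0.472, -0.158, 0.049]), (0.79, [0.488, -0.061, 0.047]), (0.63, [0.46, -0.26, 0.048])]
scene rack_place2 [(0.96, [0.472, -0.158, 0.049]), (0.79, [0.488, -0.061, 0.047]), (0.63, [0.46, -0.26, 0.048])]
scene repair_cradle [(0.88, [0.485, 0.198, -0.002])]
scene repair_place [(0.91, [0.48, 0.192, 0.049])]
scene pedal [(0.59, [0.74, 0.27, -0.005])]
scene lube_bottle [(0.71, [0.731, -0.007, 0.004])]
scene bell [(0.75, [0.743, -0.19, -0.0]), (0.58, [0.456, -0.265, 0.05])]
```

View pics/top0.png

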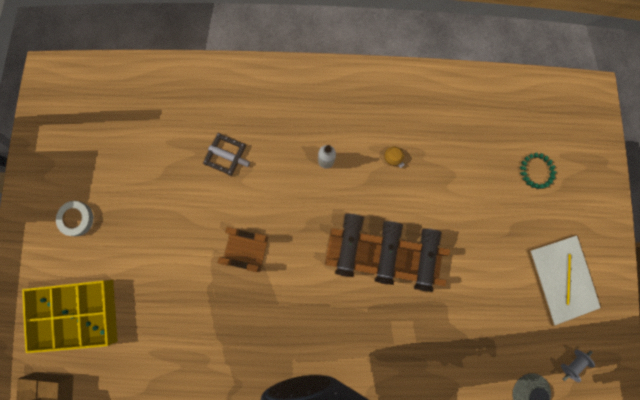

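Emit:
{"api": "move_arm", "payload": {
  "motion": [0,0,0,0,0,0.11,0,0,0,0,0,0.11,0,0,0,0,0,0.11,0,0,0,0,0,0.11,2.17,-3.46,0,0,0,0,2.17,-3.46,0,0,0,0,2.17,-3.46,0,0,0,0,2.17,-3.46,0,0,0,0,2.17,-3.46,0,0,0,0,2.17,-3.46,0,0,0,0,2.17,-3.46,0,0,0,0,2.17,-3.46,0,0,0,0,2.17,-3.46,0,0,0,0,2.17,-3.46,0,0,0,0,2.17,-3.46,0,0,0,0,2.17,-3.46,0,0,0,0,0,0,0,0,0,0,0,0,0,0,0,0]
}}

```text
time_s: 2.6
eef_pos: [0.4747, -0.1626, 0.2311]
orientation: [-0.0, 0.997, -0.082, -0.0]
ft_force: [-0.4, -0.9, -0.3]
opening: 0.0854
grip_force: 0.0
```

```bash
cat > h.py <<'E'
from cell import *
import cv2,numpy as np
from scipy.spatial.transform import Rotation as Ro
def pose():
    s=sense();q=s["orientation"];return s,Ro.from_quat(q,scalar_first=True).as_matrix(),s["eef_pos"]
def rel(xyz):   # cm in tool axes from present TCP to world point, and tool x yaw in rad
    s,R,p=pose();return np.round(100*R.T@(np.array(xyz)-p),2),round(float(np.arctan2(R[1,0],R[0,0])),4)
def wcam(): # picture + world-to-camera
    s,R,p=pose();g=grab_frame("wrist");H=g["hand_eye"];Rc=R@H[:3,:3];tc=R@H[:3,3]+p
    return g,Rc,tc
def back(g,Rc,tc,uv,z):  # pixels -> world on plane z
    K=g["mtx"];d=np.array([g["k1"],0,0,0,0.])
    n=cv2.undistortPoints(np.array(uv,float).reshape(-1,1,2),K,d).reshape(-1,2)
    r=np.c_[n,np.ones(len(n))]@Rc.T
    return tc+r*((z-tc[2])/r[:,2:])
def axis_of(g,Rc,tc,m,z):
    c=max(cv2.findContours(m.astype('uint8'),0,1)[0],key=cv2.contourArea).reshape(-1,2)
    W=back(g,Rc,tc,c,z)[:,:2].astype('float32')
    return cv2.minAreaRect(W*1000)
E
python3 - <<'E'
from h import *
print(pose()[1:])
g,Rc,tc=wcam();cv2.imwrite("pics/w1.png",g["frame"]);print(tc)
for n in("lamp_1","rack","rack_place1"):
    print(n,[(round(d["p"],2),np.round(d["at"],4).tolist()) for d in tip_of(g,n)[:4]])
for d in masks_of(g,"lamp_1"):
    print(round(d["p"],2),d["pixels"].sum(),axis_of(g,Rc,tc,d["pixels"],0.05))
for d in masks_of(g,"rack")[:1]: print(axis_of(g,Rc,tc,d["pixels"],0.062))
E
```

```text
(array([[ 9.86465600e-01, -1.63968258e-01, -1.72791974e-04],
       [-1.63968254e-01, -9.86465615e-01,  3.77224159e-05],
       [-1.76638619e-04, -8.87946744e-06, -9.99999984e-01]]), array([ 0.47470461, -0.16261326,  0.23112867]))
[ 0.54019524 -0.1743782   0.37353597]
lamp_1 [(0.79, [0.4594, -0.2603, 0.0507]), (0.78, [0.4881, -0.0639, 0.0507]), (0.75, [0.471, -0.166, 0.0497])]
rack []
rack_place1 []
0.88 5596 ((498.90594482421875, -66.85054016113281), (51.509246826171875, 162.52064514160156), 81.05451202392578)
0.78 5616 ((481.7557373046875, -166.09445190429688), (48.8360595703125, 166.33351135253906), 81.16558074951172)
0.6 5696 ((465.39617919921875, -265.15716552734375), (51.077938079833984, 162.80577087402344), 81.2284164428711)
((483.19696044921875, -117.98910522460938), (57.305049896240234, 94.74365234375), 81.35496520996094)
```

View pics/w1.png

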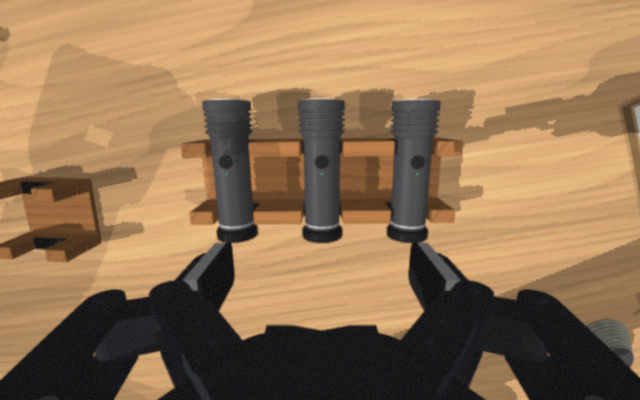

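Emit:
{"api": "move_arm", "payload": {
  "motion": [-0.3,0.2,3.5,0,0,0,0,0,3.5,0,0,0,0,0,3.5,0,0,0,0,0,3.5,0,0,0,0,0,3,0,0,0,0,0,2,0,0,0,0,0,1,0,0,0,0,0,0,0,0,0]
}}

```text
time_s: 3.57
eef_pos: [0.4695, -0.1656, 0.0298]
orientation: [-0.001, 0.996, -0.085, -0.001]
ft_force: [-0.3, -0.2, 0.7]
opening: 0.0853
grip_force: 0.0
```

Emit:
{"api": "move_arm", "payload": {
  "motion": [0,0,0,0,0,0,0,0,0,0,0,0,0,0,0,0,0,0,0,0,0,0,0,0,0,0,0,0,0,0],
  "jaw": 4.3
}}

```text
time_s: 3.98
eef_pos: [0.4711, -0.1656, 0.0321]
orientation: [0.0, 0.996, -0.084, 0.001]
ft_force: [1.2, 0.5, -0.3]
opening: 0.043
grip_force: 0.7
```

Emit:
{"api": "move_arm", "payload": {
  "motion": [0,0,0,0,0,0,0,0,0,0,0,0,0,0,0,0,0,0],
  "jaw": 3.4
}}

```text
time_s: 4.23
eef_pos: [0.471, -0.1655, 0.0322]
orientation: [0.0, 0.996, -0.084, 0.0]
ft_force: [-1.3, 2.5, 10.5]
opening: 0.039
grip_force: 59.7
```

Emit:
{"api": "move_arm", "payload": {
  "motion": [0,0,-0.5,0,0,0,0,0,-1.5,0,0,0,0,0,-2.5,0,0,0,0,0,-2.5,0,0,0,0,0,-2,0,0,0,0,0,-1,0,0,0,0,0,0,0,0.06,0,0,0,0,0,0.06,0,0,0,0,0,0.06,0,0,0,0,0,0.04,0,0,0,0,0,0,0,0,0,0,0,0,0,0,0,0,0,0,0,0,0,0,0,-0.06,0,0,0,0,0,-0.06,0,0,0,0,0,-0.06,0,0,0,0,0,-0.04,0,0,0,0,0,0,0,0,0,0,0,0,0]
}}

```text
time_s: 5.82
eef_pos: [0.471, -0.1655, 0.131]
orientation: [0.0, 0.996, -0.084, 0.0]
ft_force: [-0.6, -0.0, -4.0]
opening: 0.0386
grip_force: 61.4
```

```bash
cat > m.py <<'E'
from h import *
F=[];T=[]
for i in range(4):
    s,R,p=pose();F.append(R.T@s["ft_force"]);T.append(R.T@s["wrist_torque"]);grab_frame("wrist")
print("tool F",np.mean(F,0).round(2),"T",np.mean(T,0).round(4),"sd",np.std(T,0).round(4),"tilt",round(R[2,0],4),p.round(4),round(s["opening"],4),s["time_s"])
E
python3 m.py
```

```text
tool F [-0.28  0.15  4.18] T [0.0076 0.0095 0.0137] sd [0.0243 0.039  0.01  ] tilt 0.0003 [ 0.4703 -0.1654  0.1312] 0.0389 5.9667
```

Emit:
{"api": "move_arm", "payload": {
  "motion": [0,0,0,0,-0.06,0,0,0,0,0,-0.06,0,0,0,0,0,-0.06,0,0,0,0,0,-0.04,0,0,0,0,0,0,0,0,0,0,0,0,0,0,0,0,0,0,0,0,0,0,0,0.06,0,0,0,0,0,0.06,0,0,0,0,0,0.06,0,0,0,0,0,0.04,0,0,0,0,0,0,0,0,0,0,0,0,0]
}}

```text
time_s: 7.1
eef_pos: [0.4702, -0.1655, 0.1317]
orientation: [0.0, 0.996, -0.084, -0.0]
ft_force: [1.1, -0.1, -4.4]
opening: 0.0391
grip_force: 61.4
```

```bash
python3 m.py
```

```text
tool F [ 0.46 -0.3   4.21] T [-0.0027  0.0141  0.0114] sd [0.0365 0.0165 0.0481] tilt -0.0004 [ 0.4709 -0.1656  0.1314] 0.0388 7.25
```

Emit:
{"api": "move_arm", "payload": {
  "motion": [0,0,0,0,0.08,0,0,0,0,0,0.08,0,0,0,0,0,0.08,0,0,0,0,0,0,0,0,0,0,0,0,0,0,0,0,0,0,0,0,0,0,0,0,0,0,0,0,0,0,0,0,0,0,0,0,0,0,0,0,0,-0.08,0,0,0,0,0,-0.08,0,0,0,0,0,-0.08,0,0,0,0,0,0,0,0,0,0,0,0,0]
}}

```text
time_s: 8.47
eef_pos: [0.4712, -0.1655, 0.1309]
orientation: [0.0, 0.996, -0.084, 0.001]
ft_force: [0.3, -0.4, -3.5]
opening: 0.0386
grip_force: 61.4
```

```bash
sed -i 's/range(4)/range(10)/' m.py; python3 m.py
```

```text
tool F [-0.05  0.04  4.33] T [0.     0.0001 0.0048] sd [0.0321 0.0308 0.036 ] tilt 0.0004 [ 0.4705 -0.1655  0.1314] 0.0387 8.9167
```

Emit:
{"api": "move_arm", "payload": {
  "motion": [0,0,0,0,-0.08,0,0,0,0,0,-0.08,0,0,0,0,0,-0.08,0,0,0,0,0,0,0,0,0,0,0,0,0,0,0,0,0,0,0,0,0,0,0,0,0,0,0,0,0,0,0,0,0,0,0,0,0,0,0,0,0,0.08,0,0,0,0,0,0.08,0,0,0,0,0,0.08,0,0,0,0,0,0,0,0,0,0,0,0,0]
}}

```text
time_s: 10.13
eef_pos: [0.4701, -0.1655, 0.1318]
orientation: [-0.0, 0.996, -0.084, -0.001]
ft_force: [0.6, -0.1, -3.9]
opening: 0.0389
grip_force: 61.5
```

```bash
python3 m.py
```

```text
tool F [0.05 0.07 3.93] T [0.0115 0.0053 0.0068] sd [0.0361 0.0259 0.0339] tilt -0.0005 [ 0.4707 -0.1655  0.1311] 0.0388 10.5833
```

Emit:
{"api": "move_arm", "payload": {
  "motion": [0,0,1.5,0,0,0,0,0,3,0,0,0,0,0,2.5,0,0,0,0,0,1.5,0,0,0,0,0,0.6,0,0,0,0,0,0.4,0,0,0,0,0,0.2,0,0,0,0,0,0.1,0,0,0,0,0,0.1,0,0,0,0,0,0,0,0,0]
}}

```text
time_s: 11.47
eef_pos: [0.4711, -0.1655, 0.033]
orientation: [0.0, 0.996, -0.084, 0.001]
ft_force: [1.4, 4.1, -3.0]
opening: 0.0388
grip_force: 61.7
```

Emit:
{"api": "move_arm", "payload": {
  "motion": [0,0,0,0,0,0,0,0,0,0,0,0,0,0,0,0,0,0,0,0,-1,0,0,0,0,0,-3,0,0,0,0,0,-4,0,0,0,0,0,-4,0,0,0,0,0,-2,0,0,0,0,0,0,0,0,0],
  "jaw": 8.5
}}

```text
time_s: 12.22
eef_pos: [0.4726, -0.1665, 0.1778]
orientation: [0.002, 0.996, -0.084, 0.004]
ft_force: [1.3, 0.2, 0.9]
opening: 0.0848
grip_force: 0.0
```

```bash
python3 - <<'E'
from h import *
g,Rc,tc=wcam()
print([(round(d["p"],2),np.round(d["at"],4).tolist()) for d in tip_of(g,"lamp_1")[:4]])
for d in masks_of(g,"lamp_1"):
    print(round(d["p"],2),d["pixels"].sum(),axis_of(g,Rc,tc,d["pixels"],0.05))
print(rel([.489,-.0645,.031]),rel([.456,-.263,.031]),sense()["eef_pos"])
g=grab_frame("top")
print([(round(d["p"],2),np.round(d["at"],4).tolist()) for d in tip_of(g,"lamp_1")[:4]])
E
```

```text
[(0.82, [0.4574, -0.2622, 0.0529]), (0.73, [0.4915, -0.0631, 0.052]), (0.6, [0.4684, -0.1641, 0.0459])]
0.93 7545 ((502.80340576171875, -66.40325927734375), (53.937782287597656, 158.61431884765625), 81.06814575195312)
0.8 7566 ((466.3419189453125, -265.7411804199219), (53.15123748779297, 162.560546875), 81.51705932617188)
0.59 7566 ((481.01531982421875, -169.28738403320312), (48.589942932128906, 165.45358276367188), 81.7525405883789)
(array([  0.16, -10.27,  14.12]), -0.1683) (array([ 0.23,  9.86, 14.12]), -0.1683) [ 0.47024498 -0.16543809  0.1721604 ]
[(0.95, [0.4894, -0.0638, 0.0521]), (0.65, [0.4835, 0.201, 0.0012])]
```

Emit:
{"api": "move_arm", "payload": {
  "motion": [0,-3.5,0,0,0,0,0.1,-3.6,0,0,0,0,0,-3,3,0,0,0,0,0,3.5,0,0,0,0,0,3.5,0,0,0,0,0,2.6,0,0,0,0,0,1.4,0,0,0,0,0,0,0,0,0,0,0,0,0,0,0]
}}

```text
time_s: 13.22
eef_pos: [0.4877, -0.0665, 0.0319]
orientation: [-0.0, 0.996, -0.084, -0.001]
ft_force: [-0.4, -0.1, 0.4]
opening: 0.0847
grip_force: 0.0
```

Emit:
{"api": "move_arm", "payload": {
  "motion": [0,0,0,0,0,0,0,0,0,0,0,0,0,0,0,0,0,0,0,0,0,0,0,0,0,0,0,0,0,0],
  "jaw": 4.3
}}

```text
time_s: 13.63
eef_pos: [0.4888, -0.0666, 0.0334]
orientation: [0.0, 0.996, -0.084, 0.001]
ft_force: [0.4, 1.4, 1.0]
opening: 0.0429
grip_force: 1.1
```

Emit:
{"api": "move_arm", "payload": {
  "motion": [0,0,0,0,0,0,0,0,0,0,0,0,0,0,0,0,0,0],
  "jaw": 3.4
}}

```text
time_s: 13.88
eef_pos: [0.4888, -0.0667, 0.0336]
orientation: [0.0, 0.996, -0.084, 0.001]
ft_force: [-1.7, 2.6, 8.7]
opening: 0.039
grip_force: 59.7
```

Emit:
{"api": "move_arm", "payload": {
  "motion": [0,0,-0.5,0,0,0,0,0,-1.5,0,0,0,0,0,-2.5,0,0,0,0,0,-2.5,0,0,0,0,0,-2,0,0,0,0,0,-1,0,0,0,0,0,0,0,0,0]
}}

```text
time_s: 14.47
eef_pos: [0.4892, -0.0668, 0.1346]
orientation: [0.0, 0.996, -0.084, 0.002]
ft_force: [-0.4, -0.2, -3.3]
opening: 0.039
grip_force: 61.4
```

Emit:
{"api": "move_arm", "payload": {
  "motion": [0,0,0,0,0.08,0,0,0,0,0,0.08,0,0,0,0,0,0.08,0,0,0,0,0,0,0,0,0,0,0,0,0,0,0,0,0,0,0,0,0,0,0,0,0,0,0,0,0,0,0,0,0,0,0,0,0,0,0,0,0,-0.08,0,0,0,0,0,-0.08,0,0,0,0,0,-0.08,0,0,0,0,0,0,0,0,0,0,0,0,0]
}}

```text
time_s: 15.63
eef_pos: [0.489, -0.0667, 0.1325]
orientation: [0.0, 0.996, -0.084, 0.001]
ft_force: [-0.6, 0.1, -3.7]
opening: 0.0387
grip_force: 61.3
```

```bash
python3 m.py
```

```text
tool F [-0.22 -0.02  3.88] T [ 0.0188 -0.007   0.0064] sd [0.0293 0.036  0.0216] tilt 0.0005 [ 0.4883 -0.0666  0.1329] 0.0386 16.0833
```

Emit:
{"api": "move_arm", "payload": {
  "motion": [0,0,0,0,-0.08,0,0,0,0,0,-0.08,0,0,0,0,0,-0.08,0,0,0,0,0,0,0,0,0,0,0,0,0,0,0,0,0,0,0,0,0,0,0,0,0,0,0,0,0,0,0,0,0,0,0,0,0,0,0,0,0,0.08,0,0,0,0,0,0.08,0,0,0,0,0,0.08,0,0,0,0,0,0,0,0,0,0,0,0,0]
}}

```text
time_s: 17.3
eef_pos: [0.4879, -0.0666, 0.1333]
orientation: [-0.0, 0.996, -0.084, -0.001]
ft_force: [0.4, 0.5, -3.1]
opening: 0.039
grip_force: 61.4
```

```bash
python3 m.py
```

```text
tool F [0.32 0.07 3.97] T [-0.0037 -0.0075  0.005 ] sd [0.0235 0.0143 0.0415] tilt -0.0006 [ 0.4885 -0.0666  0.1327] 0.0385 17.75
```

Emit:
{"api": "move_arm", "payload": {
  "motion": [0,0,1.5,0,0,0,0,0,3,0,0,0,0,0,2.5,0,0,0,0,0,1.5,0,0,0,0,0,0.6,0,0,0,0,0,0.4,0,0,0,0,0,0.2,0,0,0,0,0,0.1,0,0,0,0,0,0.1,0,0,0,0,0,0,0,0,0]
}}

```text
time_s: 18.63
eef_pos: [0.4888, -0.0667, 0.0344]
orientation: [0.0, 0.996, -0.084, 0.001]
ft_force: [-0.5, -0.3, -4.2]
opening: 0.0387
grip_force: 61.3
```

Emit:
{"api": "move_arm", "payload": {
  "motion": [0,0,0,0,0,0,0,0,0,0,0,0,0,0,0,0,0,0,0,0,-1,0,0,0,0,0,-3,0,0,0,0,0,-4,0,0,0,0,0,-4,0,0,0,0,0,-2,0,0,0,0,4,0,0,0,0,0,4,0,0,0,0,0,4,0,0,0,0,0,4,0,0,0,0,0,3.9,0,0,0,0,0,0,0,0,0,0,0,0,0,0,0,0],
  "jaw": 8.5
}}

```text
time_s: 19.88
eef_pos: [0.4546, -0.2643, 0.1745]
orientation: [0.0, 0.996, -0.086, 0.0]
ft_force: [-0.4, 0.1, -0.5]
opening: 0.0852
grip_force: 0.0
```

```bash
python3 - <<'E'
from h import *
g,Rc,tc=wcam()
print([(round(d["p"],2),np.round(d["at"],4).tolist()) for d in tip_of(g,"lamp_1")[:4]])
for d in masks_of(g,"lamp_1"):
    print(round(d["p"],2),d["pixels"].sum(),axis_of(g,Rc,tc,d["pixels"],0.05))
print(rel([.455,-.264,.032]),sense()["eef_pos"])
E
```

```text
[(0.8, [0.4556, -0.2623, 0.0511]), (0.68, [0.4859, -0.0655, 0.0507]), (0.67, [0.47, -0.1652, 0.0454])]
0.93 8392 ((497.7363586425781, -69.02518463134766), (62.65604019165039, 165.4009246826172), 81.05227661132812)
0.85 7663 ((483.65899658203125, -167.93165588378906), (53.541343688964844, 160.808837890625), 80.79881286621094)
0.74 8009 ((465.14166259765625, -264.3697509765625), (48.913570404052734, 165.79244995117188), 81.17632293701172)
(array([1.000e-02, 2.200e-01, 1.422e+01]), -0.1674) [ 0.45522261 -0.26185756  0.17418209]
```

Emit:
{"api": "move_arm", "payload": {
  "motion": [0,0.1,3,0,0,0,0,0,3.5,0,0,0,0,0,3.5,0,0,0,0,0,2.7,0,0,0,0,0,1.5,0,0,0,0,0,0,0,0,0,0,0,0,0,0,0]
}}

```text
time_s: 20.62
eef_pos: [0.4552, -0.2628, 0.032]
orientation: [-0.0, 0.997, -0.083, -0.0]
ft_force: [-0.1, 1.0, 0.8]
opening: 0.0849
grip_force: 0.0
```

Emit:
{"api": "move_arm", "payload": {
  "motion": [0,0,0,0,0,0,0,0,0,0,0,0,0,0,0,0,0,0,0,0,0,0,0,0,0,0,0,0,0,0],
  "jaw": 4.3
}}

```text
time_s: 21.03
eef_pos: [0.4553, -0.2638, 0.0324]
orientation: [0.0, 0.996, -0.084, 0.0]
ft_force: [1.8, 1.8, 1.5]
opening: 0.0431
grip_force: 1.3
```

Emit:
{"api": "move_arm", "payload": {
  "motion": [0,0,0,0,0,0,0,0,0,0,0,0,0,0,0,0,0,0],
  "jaw": 3.4
}}

```text
time_s: 21.28
eef_pos: [0.4552, -0.2638, 0.0326]
orientation: [0.0, 0.996, -0.084, 0.0]
ft_force: [0.1, 3.3, 9.4]
opening: 0.0388
grip_force: 59.8
```

Emit:
{"api": "move_arm", "payload": {
  "motion": [0,0,-0.5,0,0,0,0,0,-1.5,0,0,0,0,0,-2.5,0,0,0,0,0,-2.5,0,0,0,0,0,-2,0,0,0,0,0,-1,0,0,0,0,0,0,0,0,0]
}}

```text
time_s: 21.87
eef_pos: [0.4556, -0.2644, 0.1336]
orientation: [0.001, 0.996, -0.084, 0.001]
ft_force: [0.3, 0.0, -4.2]
opening: 0.039
grip_force: 61.4
```

Emit:
{"api": "move_arm", "payload": {
  "motion": [0,0,0,0,0.08,0,0,0,0,0,0.08,0,0,0,0,0,0.08,0,0,0,0,0,0,0,0,0,0,0,0,0,0,0,0,0,0,0,0,0,0,0,0,0,0,0,0,0,0,0,0,0,0,0,0,0,0,0,0,0,-0.08,0,0,0,0,0,-0.08,0,0,0,0,0,-0.08,0,0,0,0,0,0,0,0,0,0,0,0,0]
}}

```text
time_s: 23.03
eef_pos: [0.4556, -0.2637, 0.1315]
orientation: [-0.0, 0.997, -0.084, 0.001]
ft_force: [0.3, 0.3, -4.8]
opening: 0.0385
grip_force: 61.4
```

```bash
python3 m.py
```

```text
tool F [-0.14 -0.39  4.37] T [ 0.0163  0.0262 -0.0068] sd [0.0275 0.037  0.0356] tilt 0.0004 [ 0.4548 -0.2638  0.1319] 0.0389 23.4833
```

Emit:
{"api": "move_arm", "payload": {
  "motion": [0,0,0,0,-0.08,0,0,0,0,0,-0.08,0,0,0,0,0,-0.08,0,0,0,0,0,0,0,0,0,0,0,0,0,0,0,0,0,0,0,0,0,0,0,0,0,0,0,0,0,0,0,0,0,0,0,0,0,0,0,0,0,0.08,0,0,0,0,0,0.08,0,0,0,0,0,0.08,0,0,0,0,0,0,0,0,0,0,0,0,0]
}}

```text
time_s: 24.7
eef_pos: [0.4543, -0.2639, 0.1323]
orientation: [-0.0, 0.996, -0.084, -0.001]
ft_force: [0.1, 0.5, -4.6]
opening: 0.0389
grip_force: 61.4
```

```bash
python3 m.py; python3 - <<'E'
from h import *
print(pose()[2])
for c in("top","scene"):
    g=grab_frame(c)
    for n in("repair_cradle","repair_place"):print(c,n,[(round(d["p"],2),np.round(d["at"],4).tolist()) for d in tip_of(g,n)[:2]])
    m=masks_of(g,"repair_cradle")[0]["pixels"]
    Rc=g["R"].T;tc=-Rc@g["t"];print(m.sum(),axis_of(g,Rc,tc,m,0.05))
E
```

```text
tool F [0.33 0.04 4.13] T [ 0.007  -0.0133  0.007 ] sd [0.03   0.0334 0.0366] tilt -0.0005 [ 0.4551 -0.2638  0.1317] 0.0386 25.15
[ 0.4550362  -0.26378251  0.13171175]
top repair_cradle [(0.72, [0.4823, 0.2009, 0.0016])]
top repair_place [(0.86, [0.4808, 0.2014, 0.0481])]
1512 ((485.11749267578125, 197.22059631347656), (111.66527557373047, 94.1834487915039), 79.19757843017578)
scene repair_cradle [(0.92, [0.4867, 0.1953, -0.003]), (0.73, [0.4755, -0.1668, 0.046])]
scene repair_place [(0.67, [0.4786, 0.1954, 0.0496])]
1550 ((499.978271484375, 193.30825805664062), (110.31967163085938, 145.01963806152344), 77.78770446777344)
```

```bash
sed -i 's/range(10)/range(16)/' m.py; python3 m.py
```

```text
tool F [0.   0.01 4.14] T [ 0.006  -0.0271  0.0038] sd [0.028  0.0369 0.0287] tilt 0.0 [ 0.4549 -0.2638  0.1318] 0.0387 26.35
```

Emit:
{"api": "move_arm", "payload": {
  "motion": [0,0,0,0,0.08,0,0,0,0,0,0.08,0,0,0,0,0,0.08,0,0,0,0,0,0,0,0,0,0,0,0,0,0,0,0,0,0,0,0,0,0,0,0,0,0,0,0,0,0,0,0,0,0,0,0,0,0,0,0,0,-0.08,0,0,0,0,0,-0.08,0,0,0,0,0,-0.08,0,0,0,0,0,0,0,0,0,0,0,0,0]
}}

```text
time_s: 27.57
eef_pos: [0.4556, -0.2637, 0.1315]
orientation: [-0.0, 0.997, -0.084, 0.001]
ft_force: [-0.4, 0.3, -4.1]
opening: 0.0391
grip_force: 61.4
```

```bash
python3 m.py
```

```text
tool F [-0.14  0.05  4.08] T [-0.009   0.0373  0.0051] sd [0.0279 0.0354 0.0343] tilt 0.0001 [ 0.4549 -0.2638  0.1318] 0.0389 28.3167
```

Emit:
{"api": "move_arm", "payload": {
  "motion": [0,0,-2,0,0,0,0,0,-3,0,0,0,0,-1.5,-2,0,0,0,0,-3,-1,0,0,0,0,-3.5,0,0,0,0,0,-3.5,0,0,0,0,0,-3.5,0,0,0,0,0,-3.5,0,0,0,0,0,-3.5,0,0,0,0,0,-3.5,0,0,0,0,0,-3,0,0,0,0,0,-2,0,0,0,0,0,-1,0,0,0,0,0,0,0,0,0,0,0,0,0,0,0,0]
}}

```text
time_s: 29.62
eef_pos: [0.5076, 0.0464, 0.2117]
orientation: [0.0, 0.996, -0.084, -0.0]
ft_force: [0.6, -0.0, -4.1]
opening: 0.0388
grip_force: 62.5
```

```bash
python3 - <<'E'
from h import *
print(pose()[2],rel([.482,.198,.2]))
g,Rc,tc=wcam();cv2.imwrite("pics/w2.png",g["frame"])
for n in("repair_cradle","repair_place"):print(n,[(round(d["p"],2),np.round(d["at"],4).tolist()) for d in tip_of(g,n)[:2]])
m=masks_of(g,"repair_cradle")[0]["pixels"];print(m.sum(),axis_of(g,Rc,tc,m,0.062))
np.savez("w2.npz",Rc=Rc,tc=tc,mtx=g["mtx"],k1=g["k1"])
E
```

```text
[0.50756061 0.04643218 0.21171871] (array([ -5.05, -14.52,   1.17]), -0.1674)
repair_cradle [(0.83, [0.4827, 0.2005, 0.001]), (0.75, [0.4696, -0.1653, 0.0497])]
repair_place [(0.67, [0.4825, 0.2006, 0.0482])]
7720 ((489.598876953125, 186.91226196289062), (115.04268646240234, 104.73478698730469), 78.73188018798828)
```

View pics/w2.png

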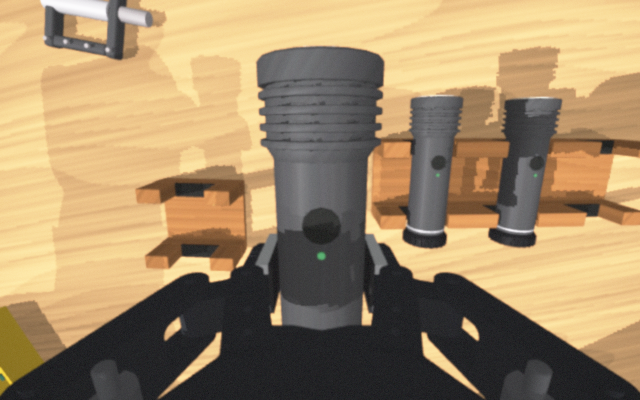

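```bash
python3 -c "
import cv2
i=cv2.imread('pics/w2.png')[165:285,120:265];cv2.imwrite('pics/w2c.png',cv2.resize(i,None,fx=5,fy=5,interpolation=2)[:600])"
```

```text
(no output)
```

View pics/w2c.png

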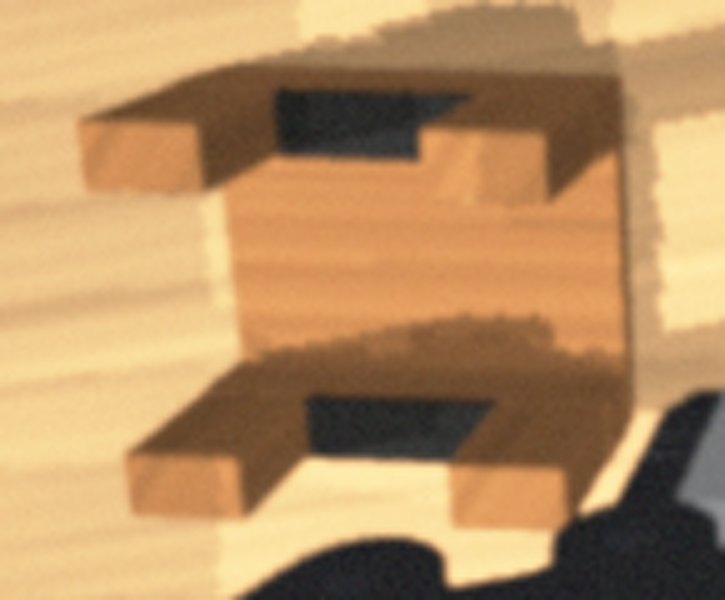

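```bash
python3 - <<'E'
from h import *
from scipy.optimize import least_squares
z=np.load("w2.npz");g={"mtx":z["mtx"],"k1":float(z["k1"])}
px=np.array([80,120,200,125,207,190,85,190,418,127,547,130,548,202,420,197,130,455,240,457,243,517,130,513,452,465,567,467,568,527,455,527],float).reshape(-1,2)/5+[120,165]-.4
W=back(g,z["Rc"],z["tc"],px,.062)[:,:2]*1000
M=np.array([46,50,46,23,30,23,30,50,46,-23,46,-50,30,-50,30,-23]);M=np.r_[M,M-0].reshape(-1,2).astype(float)
M[8:,0]=[-30,-30,-46,-46,-30,-30,-46,-46]
def f(p):
    c,s=np.cos(p[2]),np.sin(p[2]);return (M@np.array([[c,s],[-s,c]])+p[:2]-W).ravel()
r=least_squares(f,[482,198,-.17]);print(r.x,r.x[2]*57.3,np.abs(r.fun).max())
print(f(r.x).reshape(-1,2).round(1).tolist())
x,y,a=r.x;print(rel([x/1000,y/1000,.0327]))
E
```

```text
[ 4.85310569e+02  1.95835179e+02 -1.93779480e-01] -11.103564231541334 1.7462949918727873
[[1.0, 1.4], [1.2, -0.2], [-0.9, 0.1], [-0.1, 0.5], [0.5, -0.3], [0.4, -0.5], [-0.3, -1.0], [-0.7, -0.8], [1.0, 1.7], [0.3, -0.2], [-1.2, -1.0], [-1.0, 0.1], [0.8, 1.0], [0.2, -0.5], [-1.2, -0.8], [-0.1, 0.6]]
(array([ -4.73, -14.43,  17.91]), -0.1696)
```

```bash
python3 - <<'E'
from h import *
z=np.load("w2.npz");g={"mtx":z["mtx"],"k1":float(z["k1"])}
s,R,p=pose();p=np.array([.5076,.0464,.2117])
i=cv2.imread("pics/w2.png",0).astype(int)
print(i[40:56,320]);print(i[190,268:284],i[190,358:374])
B=lambda uv,zz:((back(g,z["Rc"],z["tc"],uv,zz)-p)@R*1000).round(1).tolist()
print(B([[320,46],[320,48]],p[2]+.044),B([[274,200],[367,200],[258,90],[383,90]],p[2]+.025))
E
```

```text
[222 219 221 221 217 194 139  96  98 105 112 107 110 108 108 106]
[218 220 220 220 221 217 192 135 101  96 100  96 103 102 103 107] [ 75  73  72  72  67  67  65  72 111 168 195 195 191 180 170 169]
[[88.9, 0.6, -44.0], [88.3, 0.6, -44.0]] [[34.6, -18.5, -25.0], [34.6, 20.1, -25.0], [77.8, -23.0, -25.0], [77.9, 24.5, -25.0]]
```

Emit:
{"api": "move_arm", "payload": {
  "motion": [-0.4,-1.5,0,0,0,0,-1,-3,0,0,0,0,-1.2,-3.5,0,0,0,0,-1.2,-3.5,0,0,0,0,-0.8,-2,1,0,0,0.025,-0.2,-1,2,0,0,0,0,0,3,0,0,0,0,0,3,0,0,0,0,0,2.5,0,0,0,0,0,1.5,0,0,0,0,0,0.5,0,0,0,0,0,0,0,0,0,0,0,0,0,0,0]
}}

```text
time_s: 30.9
eef_pos: [0.4855, 0.1975, 0.0776]
orientation: [-0.0, 0.995, -0.097, 0.0]
ft_force: [-0.1, 0.7, -4.1]
opening: 0.0387
grip_force: 62.9
```

```bash
python3 - <<'E'
from h import *
print(pose()[2],rel([.4846,.1966,.0326]))
g=grab_frame("scene");i=g["frame"]
m=masks_of(g,"lamp_1");print([(round(d["p"],2),d["pixels"].sum()) for d in m])
X=g["R"]@np.array([.485,.196,.07])+g["t"];u=(g["mtx"]@(X/X[2]))[:2].astype(int);print(u)
y0,x0=max(u[1]-60,0),max(u[0]-80,0)
cv2.imwrite("pics/s2.png",cv2.resize(i[y0:y0+120,x0:x0+160],None,fx=5,fy=5))
E
```

```text
[0.48553496 0.19749987 0.07761212] (array([-0.08,  0.11,  4.5 ]), -0.1938)
[(0.87, np.int64(1073)), (0.55, np.int64(795))]
[382 152]
```

View pics/s2.png

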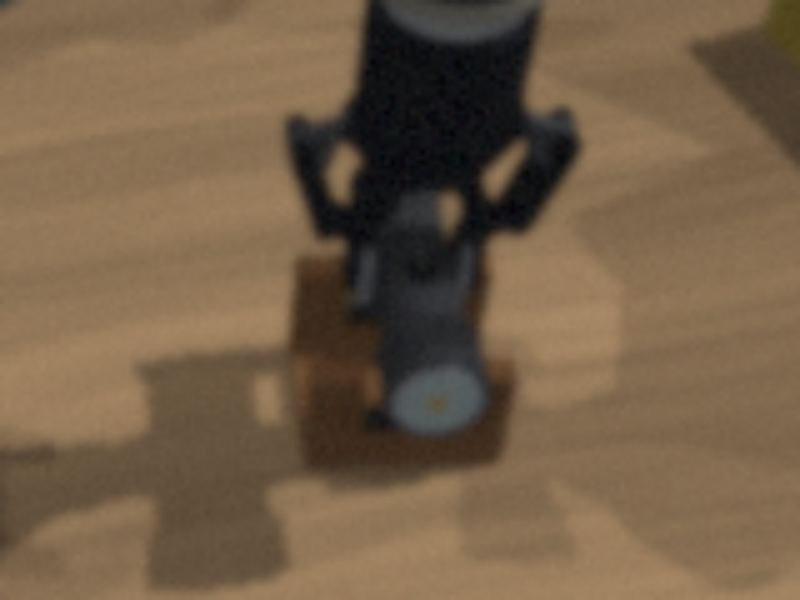

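Emit:
{"api": "move_arm", "payload": {
  "motion": [0,0.1,0.4,0,0,0,0,0,0.4,0,0,0,0,0,0.2,0,0,0,0,0,0.2,0,0,0,0,0,0.2,0,0,0,0,0,0.2,0,0,0,0,0,0.2,0,0,0,0,0,0,0,0,0]
}}

```text
time_s: 31.67
eef_pos: [0.4845, 0.1967, 0.0584]
orientation: [0.0, 0.995, -0.096, -0.0]
ft_force: [-1.1, 0.1, -3.1]
opening: 0.0385
grip_force: 62.9
```

```bash
sed -i 's/range(16)/range(2)/' m.py; python3 m.py
```

```text
tool F [-0.42 -0.01  3.43] T [-0.0161  0.0553  0.0134] sd [0.0277 0.0259 0.0254] tilt -0.0003 [0.4846 0.1967 0.0586] 0.0388 31.7167
```

Emit:
{"api": "move_arm", "payload": {
  "motion": [0,0,0.2,0,0,0,0,0,0.2,0,0,0,0,0,0.2,0,0,0,0,0,0.2,0,0,0,0,0,0.2,0,0,0,0,0,0,0,0,0]
}}

```text
time_s: 32.27
eef_pos: [0.4845, 0.1967, 0.0484]
orientation: [0.0, 0.995, -0.096, -0.0]
ft_force: [-0.1, 0.1, -4.0]
opening: 0.0388
grip_force: 62.9
```

Emit:
{"api": "move_arm", "payload": {
  "motion": [0,0,0.2,0,0,0,0,0,0.2,0,0,0,0,0,0.2,0,0,0,0,0,0.2,0,0,0,0,0,0.2,0,0,0,0,0,0,0,0,0]
}}

```text
time_s: 32.77
eef_pos: [0.4845, 0.1967, 0.0384]
orientation: [0.0, 0.995, -0.096, -0.0]
ft_force: [-0.1, -0.2, -4.7]
opening: 0.0392
grip_force: 62.9
```

```bash
python3 m.py
```

```text
tool F [-0.05 -0.32  4.64] T [-0.0095  0.0096  0.0041] sd [0.008  0.0076 0.0282] tilt -0.0004 [0.4846 0.1967 0.0386] 0.0392 32.8167
```

Now the last 6 mm, easing down until contact.

Emit:
{"api": "move_arm", "payload": {
  "motion": [0,0,0.2,0,0,0,0,0,0.1,0,0,0,0,0,0.1,0,0,0,0,0,0.05,0,0,0,0,0,0.05,0,0,0,0,0,0.05,0,0,0,0,0,0,0,0,0]
}}

```text
time_s: 33.45
eef_pos: [0.4846, 0.1968, 0.0332]
orientation: [0.0, 0.995, -0.096, -0.0]
ft_force: [-0.4, 0.7, -3.3]
opening: 0.0388
grip_force: 62.9
```

```bash
python3 m.py
```

```text
tool F [-0.4  -0.43  3.65] T [-0.0004  0.0222 -0.0447] sd [0.0091 0.0247 0.0044] tilt -0.0 [0.4847 0.1967 0.0333] 0.0391 33.5
```

Emit:
{"api": "move_arm", "payload": {
  "motion": [0,0,0.05,0,0,0,0,0,0.03,0,0,0,0,0,0,0,0,0]
}}

```text
time_s: 33.8
eef_pos: [0.4847, 0.1968, 0.0327]
orientation: [-0.0, 0.995, -0.096, 0.0]
ft_force: [-0.6, -0.3, -2.1]
opening: 0.0386
grip_force: 63.2
```

Emit:
{"api": "move_arm", "payload": {
  "motion": [0,0,0,0,0,0,0,0,0,0,0,0,0,0,0,0,0,0,0,0,0,0,0,0,0,0,-1,0,0,0,0,0,-3,0,0,0,0,0,-4,0,0,0,0,0,-4,0,0,0,0,0,-4,0,0,0,0,0,-2,0,0,0,0,0,0,0,0,0,0,0,0,0,0,0],
  "jaw": 8.5
}}

```text
time_s: 34.8
eef_pos: [0.485, 0.1969, 0.214]
orientation: [-0.001, 0.995, -0.096, 0.001]
ft_force: [-0.4, -0.1, -0.1]
opening: 0.0849
grip_force: 0.0
```

```bash
python3 - <<'E'
from h import *
g,Rc,tc=wcam();cv2.imwrite("pics/w3.png",g["frame"])
print(pose()[2])
for c in(g,grab_frame("top"),grab_frame("scene")):
  print([(round(d["p"],2),np.round(d["at"],4).tolist()) for d in tip_of(c,"lamp_1")[:4]])
E
```

```text
[0.48433573 0.19664799 0.21252791]
[(0.76, [0.4851, -0.067, 0.053])]
[(0.79, [0.4859, 0.1961, 0.0476]), (0.76, [0.4885, -0.0632, 0.0543]), (0.61, [0.4731, -0.1646, 0.0509])]
[(0.95, [0.4862, 0.194, 0.0518]), (0.93, [0.4762, -0.1644, 0.0452]), (0.57, [0.4875, -0.0662, 0.0512])]
```

View pics/w3.png

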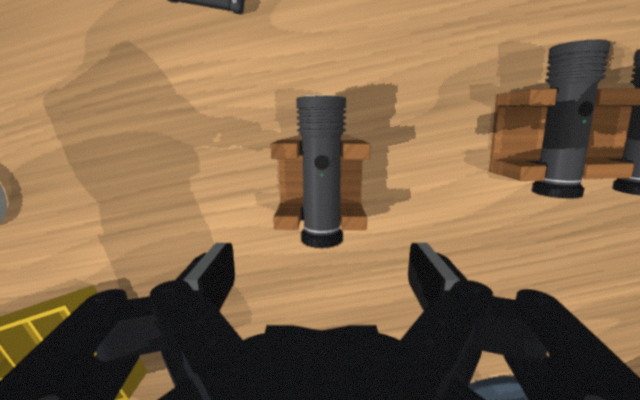

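The picture shows the loose lamp seated centrally in the cradle at (321,170), in line with the saddles. One sound lamp shows whole in the rack at (572,120); the other is partly cut off at the right edge. The networks place both at their rack places.

```bash
python3 -c "
from cell import *
print(close_job())"
```

```text
the job is handed in; nothing more can be done
None
```

I handed the job in at about 35 s: the loose lamp, from the right-hand rack place (lowest y), is in the repair cradle and the two sound lamps are back in the rack. I identified it by its balance shifting when rocked. The hand-in returned no verdict, so I don't know how it was judged.

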